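Load a swing-out centrifuge rotor in balance

TASK

Load the swing-out rotor for a balanced run: take the four capped tubes from the grey rack and lower each gently, cap up, to the bottom of a bucket of its own, so that the two blue-capped tubes sit in opposite buckets and the two orange-capped tubes sit in the other two. Set the tubes down rather than dropping them in, and leave the glass jar that stands between rack and rotor where it is.

Things in the scene. Friction and masses are not known exactly. Their poses are not given: they have to be found in the camera images.
- tube_blue_1: 50 ml screw-cap tube, blue cap: 114 mm tall, 40 g, body 28.4 mm across (solid for the gripper at that width over its full height; the cap looks 34 mm wide, top 25 mm). Origin: centre of its underside, z up the tube. Starts upright in a rack hole, underside 4 mm above the worktop. Grip it from above, 80 to 105 mm above its underside. Both blue-capped tubes are alike.
- tube_blue_2: 50 ml screw-cap tube, blue cap: 114 mm tall, 40 g, body 28.4 mm across (solid for the gripper at that width over its full height; the cap looks 34 mm wide, top 25 mm). Origin: centre of its underside, z up the tube. Starts upright in a rack hole, underside 4 mm above the worktop. Grip it from above, 80 to 105 mm above its underside. Both blue-capped tubes are alike.
- tube_orange_1: 50 ml screw-cap tube, orange cap: 114 mm tall, 40 g, body 28.4 mm across (solid for the gripper at that width over its full height; the cap looks 34 mm wide, top 25 mm). Origin: centre of its underside, z up the tube. Starts upright in a rack hole, underside 4 mm above the worktop. Grip it from above, 80 to 105 mm above its underside. Both orange-capped tubes are alike.
- tube_orange_2: 50 ml screw-cap tube, orange cap: 114 mm tall, 40 g, body 28.4 mm across (solid for the gripper at that width over its full height; the cap looks 34 mm wide, top 25 mm). Origin: centre of its underside, z up the tube. Starts upright in a rack hole, underside 4 mm above the worktop. Grip it from above, 80 to 105 mm above its underside. Both orange-capped tubes are alike.
- seat_1 (a point): Centre of the inside bottom of rotor bucket 1, 26 mm above the worktop; z up. Steel cup, bore 38 mm, top 10 mm flared to 48 mm, rim 62 mm above this point, 53 mm across outside; it hangs on trunnions, can swing outward and falls back upright. It is opposite bucket 3 (150 mm off); neighbours 106 mm off. The rotor does not turn; its centre nut ends 97 mm above the worktop.
- seat_2 (a point): Centre of the inside bottom of rotor bucket 2, 26 mm above the worktop; z up. Steel cup, bore 38 mm, top 10 mm flared to 48 mm, rim 62 mm above this point, 53 mm across outside; it hangs on trunnions, can swing outward and falls back upright. It is opposite bucket 4 (150 mm off); neighbours 106 mm off. The rotor does not turn; its centre nut ends 97 mm above the worktop.
- seat_3 (a point): Centre of the inside bottom of rotor bucket 3, 26 mm above the worktop; z up. Steel cup, bore 38 mm, top 10 mm flared to 48 mm, rim 62 mm above this point, 53 mm across outside; it hangs on trunnions, can swing outward and falls back upright. It is opposite bucket 1 (150 mm off); neighbours 106 mm off. The rotor does not turn; its centre nut ends 97 mm above the worktop.
- seat_4 (a point): Centre of the inside bottom of rotor bucket 4, 26 mm above the worktop; z up. Steel cup, bore 38 mm, top 10 mm flared to 48 mm, rim 62 mm above this point, 53 mm across outside; it hangs on trunnions, can swing outward and falls back upright. It is opposite bucket 2 (150 mm off); neighbours 106 mm off. The rotor does not turn; its centre nut ends 97 mm above the worktop.
- rack: Grey tube rack, fixed, 128 mm (x) by 190 mm (y), 50 mm high; origin centre of its underside. Six holes 32 mm across in two rows of three, 62 mm apart: at x -31 and +31 mm, y -62, 0 and +62 mm. Four hold the tubes, which stand on its 4 mm floor.
- glass_jar: Clear glass jar with a green lid, 72 mm across and 109 mm tall, loose on the worktop between rack and rotor; origin centre of its underside. It stays where it is.
Not all that is in view belongs to the job. Leave any green look-alike of the tube_orange_1 alone.

How it is judged:
At the end, for the whole second after the job is handed in: Each tube stands in a bucket: underside within 12 mm of the centre of its inside bottom, lean under 0.25 rad, released, under 0.03 m/s; blue-capped tubes over 130 mm apart, orange-capped ones too (opposite buckets); glass jar upright, within 30 mm of its start ((distance between tube_blue_1 and seat_1 below 0.012 m or distance between tube_blue_1 and seat_2 below 0.012 m or distance between tube_blue_1 and seat_3 below 0.012 m or distance between tube_blue_1 and seat_4 below 0.012 m) and angle between each of tube_blue_1, tube_blue_2, tube_orange_1, tube_orange_2's own z axis and vertical below 0.25 rad and linear speed of each of tube_blue_1, tube_blue_2, tube_orange_1, tube_orange_2 below 0.03 m/s and contact force between the fingers and tube_blue_1 below 0.3 N and (distance between tube_blue_2 and seat_1 below 0.012 m or distance between tube_blue_2 and seat_2 below 0.012 m or distance between tube_blue_2 and seat_3 below 0.012 m or distance between tube_blue_2 and seat_4 below 0.012 m) and contact force between the fingers and tube_blue_2 below 0.3 N and (distance between tube_orange_1 and seat_1 below 0.012 m or distance between tube_orange_1 and seat_2 below 0.012 m or distance between tube_orange_1 and seat_3 below 0.012 m or distance between tube_orange_1 and seat_4 below 0.012 m) and contact force between the fingers and tube_orange_1 below 0.3 N and (distance between tube_orange_2 and seat_1 below 0.012 m or distance between tube_orange_2 and seat_2 below 0.012 m or distance between tube_orange_2 and seat_3 below 0.012 m or distance between tube_orange_2 and seat_4 below 0.012 m) and contact force between the fingers and tube_orange_2 below 0.3 N and horizontal distance between tube_blue_1 and tube_blue_2 above 0.13 m and horizontal distance between tube_orange_1 and tube_orange_2 above 0.13 m and distance of glass_jar from where it was at the start of the episode below 0.03 m and angle between glass_jar's own z axis and vertical below 0.2 rad); the robot touches nothing.
It fails at once if a tube (blue 1) is dropped: it falls faster than 0.75 m/s without being held (linear speed of tube_blue_1 above 0.75 m/s and contact force between the fingers and tube_blue_1 below 0.2 N).
It fails at once if a tube (blue 2) is dropped: it falls faster than 0.75 m/s without being held (linear speed of tube_blue_2 above 0.75 m/s and contact force between the fingers and tube_blue_2 below 0.2 N).
It fails at once if a tube (orange 1) is dropped: it falls faster than 0.75 m/s without being held (linear speed of tube_orange_1 above 0.75 m/s and contact force between the fingers and tube_orange_1 below 0.2 N).
It fails at once if a tube (orange 2) is dropped: it falls faster than 0.75 m/s without being held (linear speed of tube_orange_2 above 0.75 m/s and contact force between the fingers and tube_orange_2 below 0.2 N).
It fails at once if the glass jar is knocked over or pushed more than 30 mm (angle between glass_jar's own z axis and vertical above 0.5 rad or distance of glass_jar from where it was at the start of the episode above 0.03 m).
It also fails if it takes over 106 s, if anything falls off the work surface, if the arm or the gripper's body presses on something with over 40 N, if the wrist force passes 120 N, or if a joint passes its speed limit or range.

ROBOT

A 7-joint arm with a two-finger parallel gripper is mounted at the origin on a cart in front of the work surface, level with it; the furniture and walls round the work are solid. World frame = base frame: x ahead of the robot, y to its left, z up, the work surface at z = 0. Lengths are in m, angles in rad, forces in N, time in s.
With the tool pointing down it reaches from about 0.4 to 0.85 m from the base axis. Payload 10.4 kg.
Tool frame: the origin (TCP) lies midway between the tips of the shut fingers; the grasp point (between the pads) lies 19 mm behind it; z points along the fingers, y is the line along which they close (so a half turn about z gives the same grasp; the last joint's range is limited). The gripper opens to 87 mm and grips with 3 to 60 N. Pads are 19 mm wide; open, the fingers measure 117 mm over their backs; the gripper's body (75 mm by 190 mm) begins 51 mm behind the grasp point.
Start: joints at [1.201, 0.332, -0.065, 1.46, 0.022, 1.35, -0.088], TCP at [0.212, -0.588, 0.223] pointing down, gripper open.
Joint ranges: [-2.6, 2.6], [-0.5, 2.12], [-1.47, 1.34], [0.16, 2.42], [-1.27, 4.41], [0.06, 2.06], [-2.6, 2.6]. Speed limits (rad/s): [2.22, 2.22, 2.79, 2.79, 3.14, 3.14, 3.14].

INTERFACE

Orientations are given as a unit quaternion [x, y, z, w].
In Python, from bench import r gives the robot as it stands.
- The arm moves only by the tool arm_command, never from a script. Its argument "moves" is one flat list of numbers, 4 for each row, row after row: the shift along the tool's x, y, z in cm, then the turn about the tool's z in degrees. A call has 1 to 12 rows; each row shifts and turns the commanded pose from where the row before left it, along the tool's axes as they then stand; what a row does not reach is not made up. A row lasts 1/12 s, in which the tool goes at most 41.7 mm and 7.16 degrees, less where a joint would pass 70% of its speed; a pose out of reach is approached as far as the arm can. A call with a gripper value outside its range is refused whole. "fingers" is the opening in per cent of the stroke, from 0 (shut) to 100 (fully open), set as the call begins (left out, the last holds). The fingers move at their own pace and stop on an object; "squeeze" is the grip in N (left out, the last holds). Time passes only in rows, so rows that do not move let the fingers close. It gives the time, the measured TCP pose, the force, the opening and the grip force at its end, in the units of the state.
- r.read_state(): the state, without advancing time (a new reading comes with each control period).
- r.camera(name): name is "scene" or "top" or "wrist"; returns the picture (480x640x3 uint8, red, green, blue); there is no depth.
- r.camera_info(name): a dict with "fx", "fy", "cx", "cy" (pixels), "k1" (the pictures are not rectified: a ray, as slopes to the right and down, at radius r is drawn at 1 + k1 r^2 times it, then the intrinsics apply), "origin" and "attitude" of the camera in the world. Camera axes: x right, y up, looking along -z (the intrinsics and any distortion apply to the point x, -y, -z); pixel columns grow to the right and rows downward; lengths in m; the calibration is good to about 2 mm. A picture is of the moment at which its call begins: read the wrist's pose just before it. camera_info takes no time and is no camera call; for the wrist camera it gives the pose at the moment of the call.
- r.close_job(): hands the job in; it is judged then, once.
The state is a dict: "time": time; "joint_positions": joint angles; "joint_vel": joint speeds; "joint_torque": joint torques, N m; "ee_pos": TCP position; "eef_rot": TCP orientation; "ft_force": force on the tool from outside, world axes, zero at the start; "torque": the same for the moment, N m; "width": finger opening in m; "grip_force": force on a finger pad.
Only numpy, scipy, OpenCV 4.12 (cv2) and the standard library are available. Lean on these libraries where they do the work, as an engineer would, in place of code of your own. Each camera call takes 0.05 s, during which the arm holds its last target. There are 200 camera calls.

## Working session

There is one attempt and no reset: what is moved stays moved. The work goes in short steps, Python scripts to look and compute and a tool call to move; the robot and the scene stay as the last step left them, time stands still between calls to the robot, and variables do not carry over. Pictures are saved under pics/ and viewed, at most 14 in all, crops included, and the job is handed in when it is done.

Besides the shell and the picture viewer there is one more tool, called after "Call:" by a JSON object that holds its "method" and its "body". arm_command: Moves the arm, as the interface text tells. Its arguments: {"type":"object","properties":{"moves":{"type":"array"},"fingers":{"type":"number"},"squeeze":{"type":"number"}},"required":["moves"]}

```bash
mkdir -p pics; ls
python3 - <<'E'
from bench import r
import cv2
for n in("scene","top"):
    cv2.imwrite(f"pics/{n}0.png",r.camera(n)[:,:,::-1]); print(r.camera_info(n))
s=r.read_state(); print(s["time"],s["ee_pos"],s["eef_rot"],s["width"]); print(r.camera_info("wrist"))
E
```

```text
pics
{'fx': 597.7985274953168, 'fy': 597.7985274953168, 'cx': 313.8657221583087, 'cy': 246.69707115669425, 'k1': -0.05271001999540869, 'origin': array([-0.3658428 ,  0.48931635,  1.06872552]), 'attitude': array([-0.18164858,  0.33492383,  0.80822163, -0.44900737])}
{'fx': 593.9645099866199, 'fy': 593.9645099866199, 'cx': 313.05242392015117, 'cy': 251.2794926573472, 'k1': -0.20191689649643912, 'origin': array([ 0.41196605, -0.0563461 ,  1.42141438]), 'attitude': array([-0.02735465,  0.03528523,  0.7078465 , -0.70495391])}
0.1 [ 0.21229616 -0.58745336  0.22180833] [ 9.85003047e-01  1.72535665e-01 -1.48300034e-04 -6.47203422e-04] 0.08723512370335212
{'fx': 404.24966569774097, 'fy': 404.24966569774097, 'cx': 317.57926159159416, 'cy': 234.38870444902346, 'k1': 0.006765679692427393, 'origin': array([ 0.28383594, -0.56182214,  0.38327219]), 'attitude': array([-0.11609915,  0.08219133, -0.5684259 ,  0.81034411])}
```

View pics/top0.png

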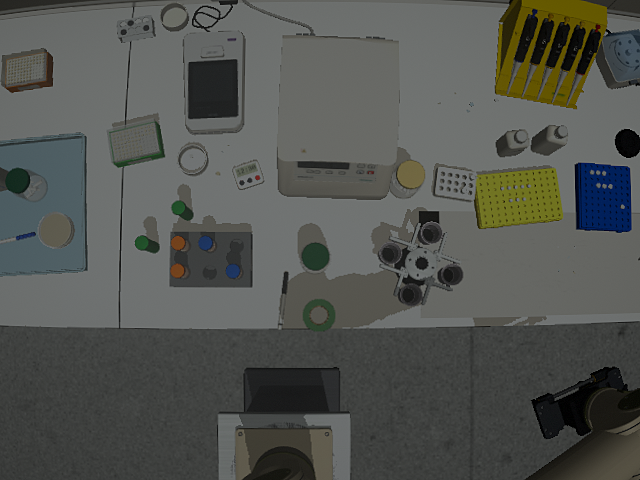

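View pics/scene0.png

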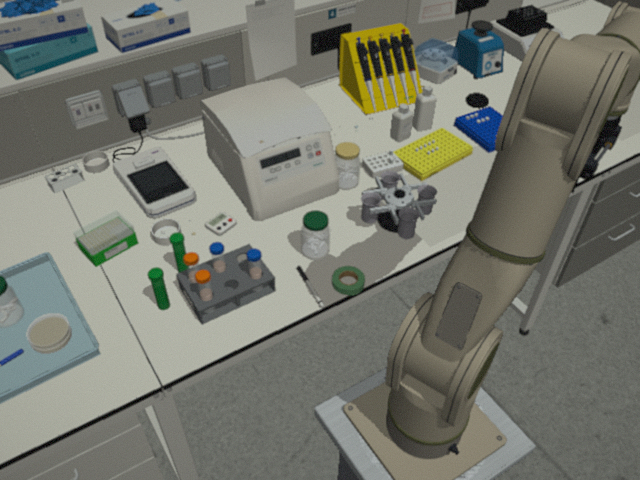

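Top view: the orange caps are at (180,243) and (180,271), the blue caps at (207,243) and (233,271). The green look-alikes at (147,243) and (182,208) stand outside the rack, so I'll leave them alone. The rotor is around (422,263) and the jar at (315,257). I'll confirm with one enlarged crop.

```bash
cat > h.py <<'E'
from bench import r
import numpy as np, cv2
from scipy.spatial.transform import Rotation as R
def world(ci,u,v,z):
    K=np.array([[ci["fx"],0,ci["cx"]],[0,ci["fy"],ci["cy"]],[0,0,1]])
    p=cv2.undistortPoints(np.array([[[u,v]]],float),K,np.array([ci["k1"],0,0,0.]))[0,0]
    d=R.from_quat(ci["attitude"]).apply([p[0],-p[1],-1]); o=ci["origin"]
    return o+d*(z-o[2])/d[2]
def pix(ci,P):
    c=R.from_quat(ci["attitude"]).inv().apply(np.asarray(P)-ci["origin"]); s=np.array([c[0],-c[1]])/-c[2]
    s=s*(1+ci["k1"]*(s@s)); return s*ci["fx"]+[ci["cx"],ci["cy"]]
E
python3 - <<'E'
import cv2,numpy as np
from h import *
im=cv2.imread("pics/top0.png")
a=cv2.resize(im[220:300,160:260],None,fx=4,fy=4,interpolation=cv2.INTER_CUBIC)
b=cv2.resize(im[215:315,370:470],None,fx=4,fy=4,interpolation=cv2.INTER_CUBIC)
o=np.zeros((400,800,3),np.uint8);o[:320,:400]=a;o[:,400:]=b
cv2.imwrite("pics/crop.png",cv2.convertScaleAbs(o,alpha=1.5))
ci=r.camera_info("top")
for u,v in[(180,243),(180,271),(207,243),(233,271)]:print(world(ci,u,v,.118).round(3))
for u,v in[(170,232),(252,232),(252,287),(170,287)]:print('rack',world(ci,u,v,.05).round(3))
for u,v in[(431,232),(391,254),(411,294),(451,274)]:print('rim',world(ci,u,v,.088).round(3))
print('jar',world(ci,315,256,.109).round(3))
E
```

```text
[0.547 0.225 0.118]
[0.485 0.224 0.118]
[0.547 0.164 0.118]
[0.485 0.105 0.118]
rack [0.58  0.264 0.05 ]
rack [0.579 0.07  0.05 ]
rack [0.451 0.069 0.05 ]
rack [0.451 0.262 0.05 ]
rim [ 0.574 -0.341  0.088]
rim [ 0.524 -0.248  0.088]
rim [ 0.433 -0.292  0.088]
rim [ 0.477 -0.386  0.088]
jar [ 0.518 -0.076  0.109]
```

View pics/crop.png

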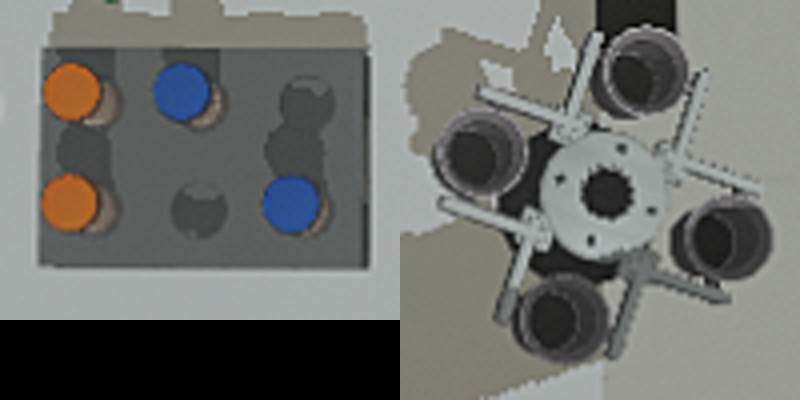

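Call:
{"method": "arm_command", "body": {"moves": [0,0,0,6.6,0,0,0,6.6,0,0,0,6.6,2.8,-2.8,-0.2,0,2.8,-2.8,-0.2,0,2.8,-2.8,-0.2,0,2.8,-2.8,-0.2,0,2.8,-2.8,-0.2,0,2.8,-2.8,0,0,2.8,-2.8,0,0,2.8,-2.8,0,0,0,0,0,0], "fingers": 57}}

```text
time: 1.1
ee_pos: [0.4424, -0.3557, 0.2324]
eef_rot: [1.0, 0.006, 0.001, -0.002]
ft_force: [1.0, 0.3, -0.8]
width: 0.0494
grip_force: 0.0
```

```bash
cat > snap.py <<'E'
import sys
from h import *
import pickle
ci=r.camera_info("wrist"); s=r.read_state(); im=r.camera("wrist")[:,:,::-1].copy()
n=sys.argv[1]; cv2.imwrite(f"pics/{n}.png",cv2.convertScaleAbs(im,alpha=1.4)); pickle.dump(ci,open(f"{n}.pkl","wb"))
print(s["time"],s["ee_pos"].round(4),R.from_quat(s["eef_rot"]).as_matrix().round(3).tolist(),s["width"],ci["origin"])
E
python3 snap.py w1
```

```text
1.1 [ 0.4424 -0.3557  0.2324] [[1.0, 0.012, 0.002], [0.012, -1.0, 0.003], [0.002, -0.003, -1.0]] 0.04942029567124691 [ 0.51800774 -0.35554482  0.39402109]
```

View pics/w1.png

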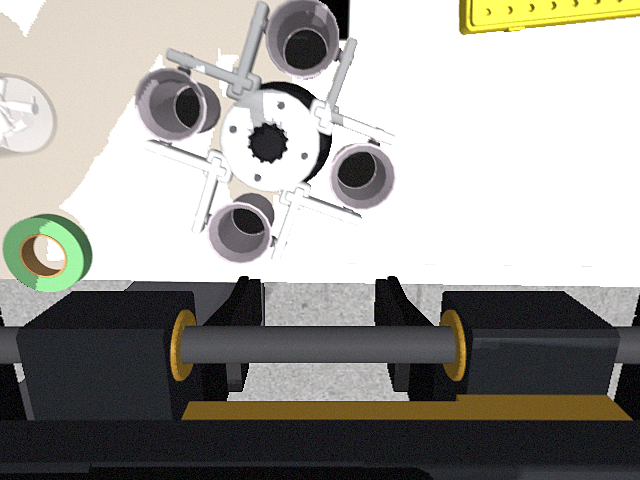

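Run:
```python
from h import *; import pickle
ci=pickle.load(open("w1.pkl","rb"))
P=[world(ci,u,v,.088)[:2] for u,v in[(303,38),(172,104),(241,229),(362,177)]]
print(np.round(P,4), np.mean(P,0), np.linalg.norm(P[0]-P[2]),np.linalg.norm(P[1]-P[3]))
print('nut',world(ci,268,142,.097))
d=np.array([P[0]-P[2],P[3]-P[1]]);print(np.degrees(np.arctan2(d[:,1],d[:,0])))
ct=r.camera_info("top")
Q=[world(ct,u,v,.088)[:2] for u,v in[(431.25,233),(390.5,253.3),(410.5,294.5),(450.7,275)]]
print(np.round(Q,4),np.mean(Q,0))
for u,v in[(178,243.25),(177.5,270.5),(205.5,243.25),(233,271.25)]:print(world(ct,u,v,.118).round(4))
```

```text
[[ 0.57   -0.344 ]
 [ 0.5254 -0.2497]
 [ 0.4326 -0.2956]
 [ 0.4747 -0.3889]] [ 0.50069127 -0.31954857] 0.1456163832102445 0.1481039111644695
nut [ 0.50019379 -0.31937971  0.097     ]
[ -19.38676926 -110.01921936]
[[ 0.5714 -0.3418]
 [ 0.5252 -0.2469]
 [ 0.4316 -0.2912]
 [ 0.475  -0.3849]] [ 0.50080358 -0.31620623]
[0.5468 0.2291 0.118 ]
[0.4861 0.2293 0.118 ]
[0.5465 0.1671 0.118 ]
[0.4842 0.1052 0.118 ]
```

Call:
{"method": "arm_command", "body": {"moves": [0.5,-4,0,0,0.5,-4,0,0,0.5,-4,0,0,0.5,-4,0,0,0.5,-4,0,0,0.5,-4,0,0,0.5,-4,0,0,0.5,-4,0,0,0.5,-4,0,0,0,-4,0,0,0,-4,0,0,0,0,0,0]}}

```text
time: 2.15
ee_pos: [0.4797, 0.0841, 0.2328]
eef_rot: [1.0, 0.005, 0.0, -0.001]
ft_force: [-0.6, 0.8, -0.1]
width: 0.0501
grip_force: 0.0
```

```bash
python3 snap.py w2
```

```text
2.15 [0.4797 0.0841 0.2328] [[1.0, 0.01, 0.0], [0.01, -1.0, 0.002], [0.0, -0.002, -1.0]] 0.05008474013586854 [0.55563448 0.08418498 0.39428496]
```

View pics/w2.png

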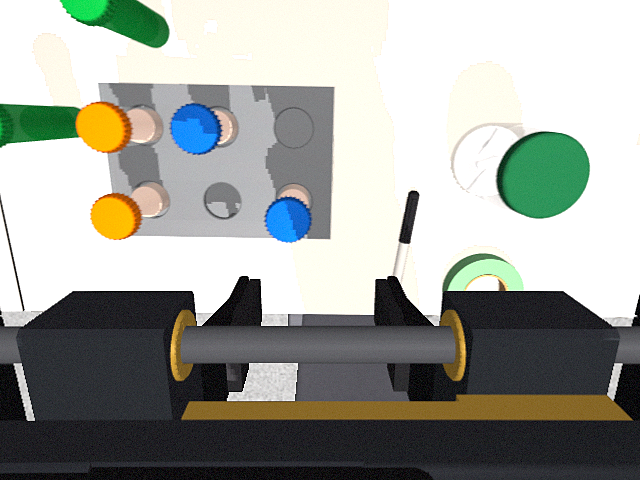

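Run:
```python
from h import *; import pickle
ci=pickle.load(open("w2.pkl","rb"))
for u,v in[(104,128),(116,216),(196,128),(288,219)]:print(world(ci,u,v,.118).round(4))
for u,v in[(99,83),(334,88),(330,239)]:print('rack',world(ci,u,v,.05).round(4))
print('jar',world(ci,543,174,.109).round(4))
```

```text
[0.5464 0.2257 0.118 ]
[0.4866 0.2256 0.118 ]
[0.5471 0.165  0.118 ]
[0.4858 0.1048 0.118 ]
rack [0.5788 0.2597 0.05  ]
rack [0.5772 0.0719 0.05  ]
rack [0.4507 0.0727 0.05  ]
jar [ 0.518  -0.0739  0.109 ]
```

Call:
{"method": "arm_command", "body": {"moves": [0.5,-2.0,0,0,0,0,3.7,0,0,0,3.7,0,0,0,3.7,0,0,0,3.5,0,0,0,0.6,0,0,0,0,0,0,0,0,0]}}

```text
time: 2.87
ee_pos: [0.4864, 0.0958, 0.0818]
eef_rot: [1.0, 0.0, 0.0, 0.0]
ft_force: [0.3, -0.4, 0.2]
width: 0.0495
grip_force: 0.0
```

Call:
{"method": "arm_command", "body": {"moves": [0,0,0,0,0,0,0,0,0,0,0,0,0,0,0,0,0,0,0,0], "fingers": 20, "squeeze": 20}}

```text
time: 3.28
ee_pos: [0.4864, 0.098, 0.0816]
eef_rot: [1.0, 0.001, 0.001, -0.001]
ft_force: [1.0, 4.7, 3.0]
width: 0.0311
grip_force: 20.0
```

Call:
{"method": "arm_command", "body": {"moves": [0,-0.4,0,0,0,0,0,0,0,0,0,0]}}

```text
time: 3.53
ee_pos: [0.4865, 0.1015, 0.0817]
eef_rot: [1.0, 0.001, 0.001, -0.0]
ft_force: [-0.1, 2.2, 7.2]
width: 0.0295
grip_force: 20.4
```

Call:
{"method": "arm_command", "body": {"moves": [0,0,-0.8,0,0,0,-2.5,0,0,0,-3.5,0,0,0,-3.5,0,0,0,-3.5,0,0,0,-1.8,0,0,0,0,0]}}

```text
time: 4.12
ee_pos: [0.4874, 0.1009, 0.2412]
eef_rot: [1.0, 0.0, 0.003, 0.0]
ft_force: [0.6, 0.6, 0.4]
width: 0.0281
grip_force: 19.9
```

Call:
{"method": "arm_command", "body": {"moves": [0,2,0,0,-0.1,4,0,0,-0.1,4,0,0,-0.1,4,0,0,-0.1,4,0,0,-0.1,4,0,0,-0.1,4,0,0,-0.1,4,0,0,-0.1,4,0,0,-0.1,4,0,0,-0.1,4,0,0,-0.1,4,0,0]}}

```text
time: 5.12
ee_pos: [0.4742, -0.3614, 0.2357]
eef_rot: [1.0, 0.001, -0.001, -0.0]
ft_force: [-0.1, 0.2, 0.0]
width: 0.0287
grip_force: 19.9
```

Call:
{"method": "arm_command", "body": {"moves": [-0.1,2.6,0,0,0,0,0,0,0,0,0,0]}}

```text
time: 5.37
ee_pos: [0.473, -0.3868, 0.2351]
eef_rot: [1.0, -0.001, -0.001, -0.001]
ft_force: [0.6, 0.4, -0.7]
width: 0.028
grip_force: 19.9
```

```bash
python3 snap.py w3
```

```text
5.3667 [ 0.473  -0.3868  0.2351] [[1.0, -0.002, -0.002], [-0.002, -1.0, 0.001], [-0.002, -0.001, -1.0]] 0.028042586566800667 [ 0.54935324 -0.38744638  0.39631527]
```

View pics/w3.png

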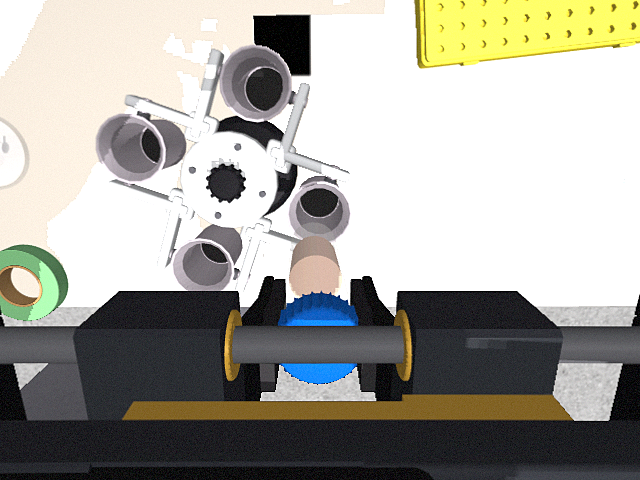

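Run:
```python
from h import *; import pickle
ci=pickle.load(open("w3.pkl","rb"))
P=np.array([world(ci,u,v,.088)[:2] for u,v in[(257,83),(131,147),(203,264),(319,209)]])
print(P.round(4),P.mean(0)); print('nut',world(ci,228,181,.097))
for h in(0.159,):print(pix(ci,(.473,-.3868,h)),pix(ci,(.473+.0142,-.3868,h)),pix(ci,(.473,-.3868+.0142,h)))
```

```text
[[ 0.5712 -0.3439]
 [ 0.5264 -0.2479]
 [ 0.4332 -0.294 ]
 [ 0.4789 -0.3883]] [ 0.50240377 -0.31852584]
nut [ 0.50228423 -0.32064132  0.097     ]
[316.95055565 244.00112639] [316.9078871  221.70886047] [293.91860013 244.02708927]
```

Call:
{"method": "arm_command", "body": {"moves": [0.4,0.2,0,0,0,0,2,0,0,0,3,0,0,0,2,0,0,0,2,0,0,0,1.5,0,0,0,1.2,0,0,0,0.6,0,0,0,0,0]}}

```text
time: 6.17
ee_pos: [0.4818, -0.3864, 0.1167]
eef_rot: [1.0, 0.002, 0.003, 0.001]
ft_force: [2.6, 1.9, 14.8]
width: 0.0282
grip_force: 20.0
```

```bash
python3 snap.py w4
python3 - <<'E'
from h import *
im=r.camera("scene")[:,:,::-1]; 
c=cv2.resize(im[130:260,330:470],None,fx=4,fy=4,interpolation=cv2.INTER_CUBIC)
w=cv2.resize(cv2.imread("pics/w4.png")[0:400,60:440],(494,520))
o=np.hstack([c,w]);o=cv2.resize(o,(800,int(o.shape[0]*800/o.shape[1])));cv2.imwrite("pics/c4.png",o)
E
```

```text
6.1667 [ 0.4818 -0.3864  0.1167] [[1.0, 0.004, 0.006], [0.004, -1.0, -0.003], [0.006, 0.003, -1.0]] 0.028155153850125424 [ 0.55685751 -0.38599173  0.27857856]
```

View pics/c4.png

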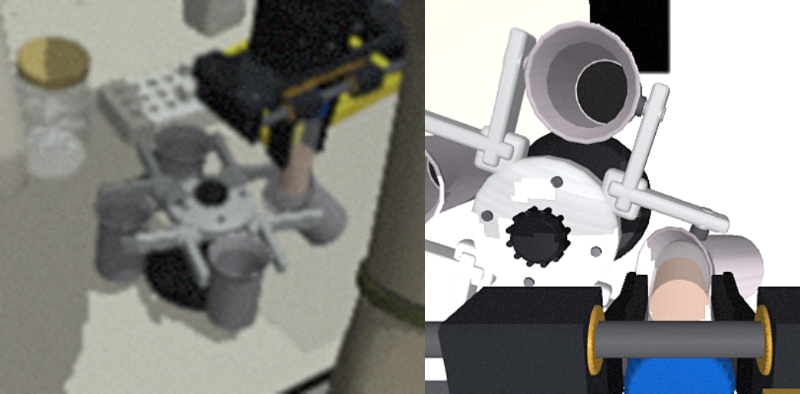

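Call:
{"method": "arm_command", "body": {"moves": [0,0,-1,0,0,0,-2,0,0,0,-2.5,0,0,0,-1.5,0,0,0,0,0,0,0,0,0,0,0,0,0,0,0,0,0,0,0,0,0]}}

```text
time: 7.02
ee_pos: [0.4778, -0.387, 0.1825]
eef_rot: [1.0, 0.001, -0.001, -0.001]
ft_force: [-0.6, 0.3, -1.6]
width: 0.0281
grip_force: 20.0
```

```bash
python3 snap.py w5
python3 - <<'E'
from h import *
w=cv2.imread("pics/w5.png")[0:400,100:500]
cv2.imwrite("pics/c5.png",cv2.resize(w,(600,600)))
E
```

```text
7.0167 [ 0.4778 -0.387   0.1825] [[1.0, 0.002, -0.001], [0.002, -1.0, 0.001], [-0.001, -0.001, -1.0]] 0.02806252980441746 [ 0.55409338 -0.3873405   0.34379057]
```

View pics/c5.png

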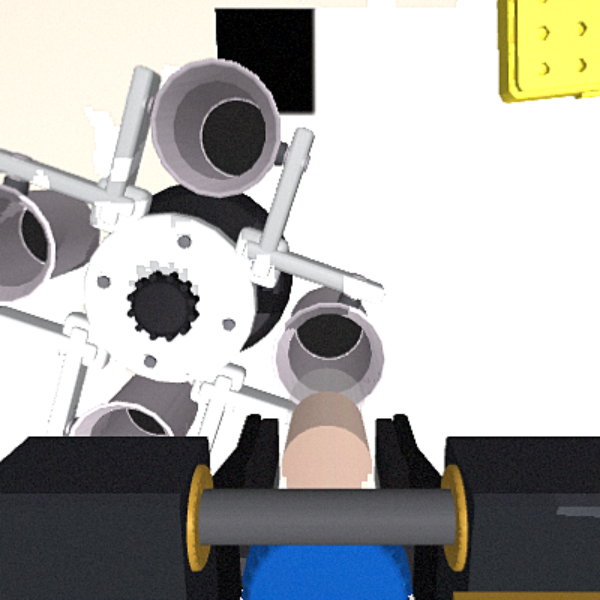

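Run:
```python
from h import *; import pickle
ci=pickle.load(open("w5.pkl","rb"))
print('rim',world(ci,320.3,238,.088), 'width check', world(ci,100+277/1.5,238,.088)-world(ci,100+384/1.5,238,.088))
print('rimA',world(ci,100+217/1.5,127/1.5,.088), 'nut',world(ci,100+164/1.5,306/1.5,.097),'plate',world(ci,100+171/1.5,297/1.5,.08))
# bottom of bucket D: inner circle centre
print('floorD',world(ci,100+329/1.5,330/1.5,.026))
print('tube pred',pix(ci,(.4778,-.387,.105)))
print('floorA',world(ci,100+235/1.5,137/1.5,.026))
for z in(.105,.110): print('tube low edge',world(ci,318.7,393/1.5,z),world(ci,100+287/1.5,440/1.5,z))
```

```text
rim [ 0.47617647 -0.38912927  0.088     ] width check [-0.00010097  0.04717931  0.        ]
rimA [ 0.57132073 -0.34382074  0.088     ] nut [ 0.50089452 -0.31990756  0.097     ] plate [ 0.50129205 -0.31865216  0.08      ]
floorD [ 0.4725498  -0.38872005  0.026     ]
tube pred [317.03516454 243.47877611]
floorA [ 0.57088105 -0.34193666  0.026     ]
tube low edge [ 0.46558549 -0.38806546  0.105     ] [ 0.44409854 -0.37051537  0.105     ]
tube low edge [ 0.46743875 -0.38805028  0.11      ] [ 0.4464017  -0.37086767  0.11      ]
```

The tube leans in the grip, with its bottom about 2.5 cm towards -x. The bucket fell back upright. I'll centre the tube's bottom on the bucket, insert it partway, then move the wrist back so the bore straightens it.

Call:
{"method": "arm_command", "body": {"moves": [1.2,0.1,0,0,1.2,0.1,0,0,0,0,0,0,0,0,1,0,0,0,1,0,0,0,1,0,0,0,0,0,0,0,0,0]}}

```text
time: 7.73
ee_pos: [0.5013, -0.3892, 0.1524]
eef_rot: [1.0, 0.0, -0.001, -0.001]
ft_force: [0.2, 1.2, 0.3]
width: 0.028
grip_force: 20.0
```

Call:
{"method": "arm_command", "body": {"moves": [-0.2,0,0.6,0,-0.2,0,0.6,0,0,0,0,0]}}

```text
time: 7.98
ee_pos: [0.4972, -0.3894, 0.1403]
eef_rot: [1.0, 0.0, -0.001, -0.0]
ft_force: [-0.3, 0.9, -2.2]
width: 0.0279
grip_force: 20.0
```

Call:
{"method": "arm_command", "body": {"moves": [-0.3,0,0,0,-0.3,0,0,0,-0.3,0,0,0,0,0,0,0], "squeeze": 10}}

```text
time: 8.32
ee_pos: [0.4886, -0.3899, 0.1419]
eef_rot: [1.0, 0.0, 0.0, 0.0]
ft_force: [0.5, 0.2, 0.6]
width: 0.0281
grip_force: 10.0
```

Call:
{"method": "arm_command", "body": {"moves": [-0.3,0,0.3,0,-0.3,0,0.3,0,-0.3,0,0.2,0,-0.3,0,0.2,0,-0.2,0,0,0,0,0,0,0]}}

```text
time: 8.82
ee_pos: [0.4752, -0.3895, 0.1317]
eef_rot: [1.0, 0.001, 0.0, 0.0]
ft_force: [1.0, 0.2, 0.3]
width: 0.0283
grip_force: 10.0
```

```bash
python3 snap.py w6
python3 - <<'E'
from h import *
w=cv2.imread("pics/w6.png")[100:400,170:470]
cv2.imwrite("pics/c6.png",cv2.resize(w,(500,500)))
E
```

```text
8.8167 [ 0.4752 -0.3895  0.1317] [[1.0, 0.001, 0.001], [0.001, -1.0, -0.0], [0.001, 0.0, -1.0]] 0.028259519254612224 [ 0.55112451 -0.38971773  0.29319397]
```

View pics/c6.png

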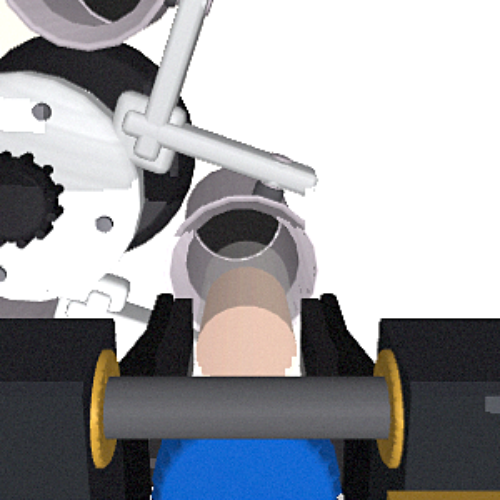

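Run:
```python
from h import *; import pickle
ci=pickle.load(open("w6.pkl","rb"));f=lambda P:((pix(ci,P)-[170,100])*500/300).round(0)
t=np.linspace(0,2*np.pi,9)
x,y=.4752,-.3895
for z in(.054,.070,.085):print(z,'c',f((x,y,z)),'+x edge',f((x+.0142,y,z)),'side',f((x,y+.0142,z))[0],f((x,y-.0142,z))[0])
print('rim +x edge',f((.476+.024,-.389,.088)),'rim c',f((.476,-.389,.088)),'floor c',f((.4765,-.389,.026)),f((.4765+.019,-.389,.026)))
print('cap top',f((x,y,.168)),f((x+.0125,y,.168)))
```

```text
0.054 c [245. 239.] +x edge [245. 202.] side 207.0 283.0
0.07 c [245. 253.] +x edge [245. 214.] side 204.0 285.0
0.085 c [245. 268.] +x edge [245. 226.] side 201.0 288.0
rim +x edge [243. 197.] rim c [243. 269.] floor c [244. 216.] [244. 170.]
cap top [244. 404.] [244. 350.]
```

Call:
{"method": "arm_command", "body": {"moves": [0.1,0,0.4,0,0,0,0.4,0,0,0,0.4,0,0,0,0,0]}}

```text
time: 9.2
ee_pos: [0.4766, -0.3888, 0.1186]
eef_rot: [1.0, 0.001, 0.0, -0.0]
ft_force: [2.9, -0.3, 1.3]
width: 0.0278
grip_force: 10.0
```

Call:
{"method": "arm_command", "body": {"moves": [0.2,0,0.4,0,0,0,0.4,0,0,0,0,0]}}

```text
time: 9.45
ee_pos: [0.4772, -0.3893, 0.1101]
eef_rot: [1.0, 0.0, -0.001, -0.0]
ft_force: [-0.1, 0.1, -0.6]
width: 0.0281
grip_force: 10.0
```

Call:
{"method": "arm_command", "body": {"moves": [0,0,0.3,0,0,0,0.3,0,0,0,0,0]}}

```text
time: 9.7
ee_pos: [0.4777, -0.3894, 0.1047]
eef_rot: [1.0, 0.001, -0.001, -0.0]
ft_force: [0.4, 0.2, -0.4]
width: 0.0283
grip_force: 10.0
```

Call:
{"method": "arm_command", "body": {"moves": [0,0,0.2,0,0,0,0.2,0,0,0,0,0]}}

```text
time: 9.95
ee_pos: [0.478, -0.3894, 0.1011]
eef_rot: [1.0, 0.001, -0.0, -0.0]
ft_force: [0.0, 0.6, -1.2]
width: 0.0283
grip_force: 10.0
```

Call:
{"method": "arm_command", "body": {"moves": [0,0,0,0,0,0,0,0,0,0,0,0,0,0,0,0], "fingers": 57}}

```text
time: 10.28
ee_pos: [0.4783, -0.3895, 0.1018]
eef_rot: [1.0, 0.001, 0.0, 0.0]
ft_force: [0.3, -1.0, 0.3]
width: 0.0459
grip_force: 0.0
```

Call:
{"method": "arm_command", "body": {"moves": [0,0,-2,0,0,0,-3.5,0,0,0,-3.5,0,0,0,-3.5,0,0,0,-1.5,0,0,-4,0,0,0,-4,0,0,0,-4,0,0,0,0,0,0]}}

```text
time: 11.03
ee_pos: [0.4798, -0.261, 0.2425]
eef_rot: [1.0, 0.005, 0.001, -0.001]
ft_force: [0.6, 0.7, 0.9]
width: 0.0496
grip_force: 0.0
```

```bash
python3 snap.py w7
```

```text
11.0333 [ 0.4798 -0.261   0.2425] [[1.0, 0.011, 0.002], [0.011, -1.0, 0.002], [0.002, -0.002, -1.0]] 0.04956067656482651 [ 0.55562182 -0.2607898   0.4040981 ]
```

View pics/w7.png

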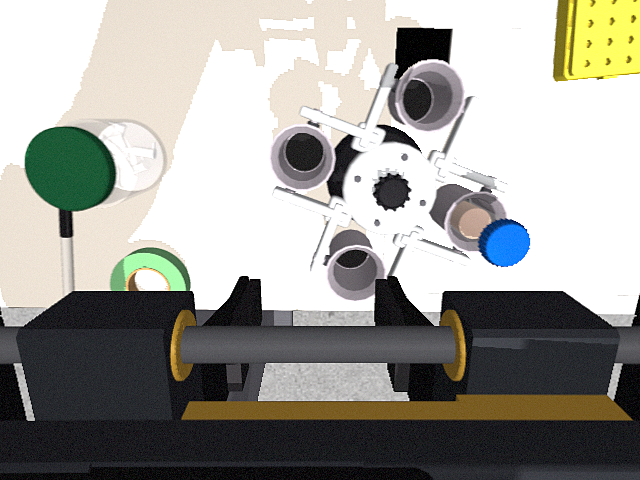

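Blue tube 1 stands in bucket D, cap at (504,243) and rim at about (476,222). Next I'll work out its lean and the remaining rims.

Run:
```python
from h import *; import pickle
ci=pickle.load(open("w7.pkl","rb"))
print('cap',world(ci,504,243,.14),'rim',world(ci,475,221,.088))
print('capwidth',(world(ci,479,243,.14)-world(ci,530,243,.14))[1])
P=[world(ci,u,v,.088)[:2] for u,v in((429,95),(302,157),(355,265))];print(np.round(P,4))
```

```text
cap [ 0.47398149 -0.38868452  0.14      ] rim [ 0.47617777 -0.38799328  0.088     ]
capwidth 0.03471733681920647
[[ 0.5717 -0.3425]
 [ 0.5255 -0.2486]
 [ 0.4373 -0.2928]]
```

Call:
{"method": "arm_command", "body": {"moves": [0.6,-4,0,0,0.6,-4,0,0,0.6,-4,0,0,0.6,-4,0,0,0.6,-4,0,0,0.6,-4,0,0,0.6,-4,0,0,0.6,-4,0,0,0.6,-4,0,0,0.6,-4,0,0,0,-1.5,0,0,0,0,0,0]}}

```text
time: 12.08
ee_pos: [0.5371, 0.1503, 0.2416]
eef_rot: [1.0, 0.004, -0.0, -0.001]
ft_force: [-1.4, -0.3, -0.0]
width: 0.0496
grip_force: 0.0
```

Call:
{"method": "arm_command", "body": {"moves": [0.5,-0.8,0,0,0.5,-0.7,0,0,0,0,0,0,0,0,0,0]}}

```text
time: 12.42
ee_pos: [0.548, 0.1598, 0.2413]
eef_rot: [1.0, -0.0, -0.0, 0.0]
ft_force: [-0.7, -0.0, 0.1]
width: 0.0498
grip_force: 0.0
```

Call:
{"method": "arm_command", "body": {"moves": [-0.1,-0.6,0,0,0,0,3.7,0,0,0,3.7,0,0,0,3.7,0,0,0,3.5,0,0,0,1.2,0,0,0,0,0,0,0,0,0]}}

```text
time: 13.08
ee_pos: [0.547, 0.1668, 0.0847]
eef_rot: [1.0, 0.0, 0.0, -0.0]
ft_force: [-0.2, 0.8, 0.9]
width: 0.0495
grip_force: 0.0
```

Call:
{"method": "arm_command", "body": {"moves": [0,0.1,0.3,0,0,0,0,0,0,0,0,0,0,0,0,0,0,0,0,0,0,0,0,0], "fingers": 20, "squeeze": 40}}

```text
time: 13.58
ee_pos: [0.5471, 0.1659, 0.0814]
eef_rot: [1.0, 0.001, 0.001, -0.0]
ft_force: [-0.2, -0.7, 5.5]
width: 0.0274
grip_force: 40.0
```

Call:
{"method": "arm_command", "body": {"moves": [0,0,-0.5,0,0,0,-2,0,0,0,-3.5,0,0,0,-3.5,0,0,0,-3.5,0,0,0,-2.4,0,0,0,0,0,0,0,0,0]}}

```text
time: 14.25
ee_pos: [0.547, 0.1658, 0.2359]
eef_rot: [1.0, 0.001, 0.001, -0.0]
ft_force: [0.9, 0.3, -1.5]
width: 0.0278
grip_force: 40.0
```

Call:
{"method": "arm_command", "body": {"moves": [-0.2,2,0,0,-0.2,4,0,0,-0.2,4,0,0,-0.2,4,0,0,-0.2,4,0,0,-0.2,4,0,0,-0.2,4,0,0,-0.2,4,0,0,-0.2,4,0,0,-0.2,4,0,0,-0.1,3.4,0,0,0,0,0,0]}}

```text
time: 15.25
ee_pos: [0.5228, -0.2569, 0.2322]
eef_rot: [1.0, -0.005, -0.002, 0.001]
ft_force: [-1.1, -0.8, 0.2]
width: 0.0276
grip_force: 40.0
```

Call:
{"method": "arm_command", "body": {"moves": [0,0,0,0,0,0,0,0]}}

```text
time: 15.42
ee_pos: [0.5257, -0.2474, 0.2333]
eef_rot: [1.0, 0.001, -0.001, -0.001]
ft_force: [-0.1, 0.6, -0.1]
width: 0.0274
grip_force: 40.0
```

```bash
python3 snap.py w8
python3 - <<'E'
from h import *; import pickle
ci=pickle.load(open("w8.pkl","rb"));s=r.read_state()["ee_pos"]
for z in (.088,):print('rimB px',pix(ci,(.526,-.2484,z)))
print('tip',pix(ci,(s[0],s[1],s[2]-.0777)))
cv2.imwrite("pics/c8.png",cv2.resize(cv2.imread("pics/w8.png")[120:400,180:460],(560,560)))
E
```

```text
15.4167 [ 0.5257 -0.2474  0.2333] [[1.0, 0.002, -0.002], [0.002, -1.0, 0.002], [-0.002, -0.002, -1.0]] 0.027437470972200617 [ 0.60197781 -0.24788959  0.39457342]
rimB px [318.4547644  216.51702817]
tip [315.96643713 242.91145552]
```

View pics/c8.png

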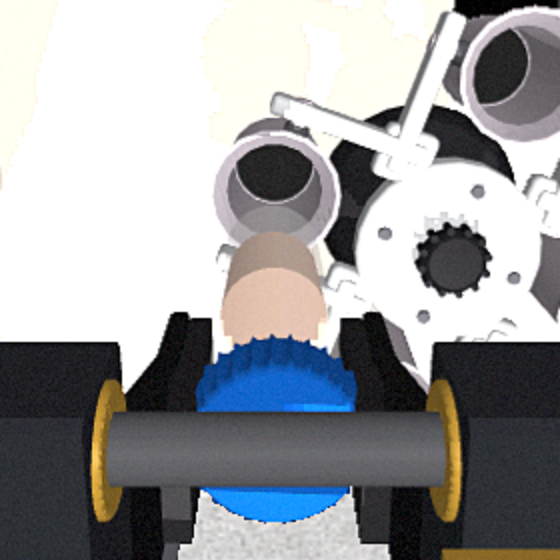

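Call:
{"method": "arm_command", "body": {"moves": [0,0.1,1,0,0,0,2.5,0,0,0,2.5,0,0,0,1.5,0,0,0,1,0,0,0,1,0,0,0,0,0,0,0,0,0]}}

```text
time: 16.13
ee_pos: [0.5262, -0.2491, 0.1397]
eef_rot: [1.0, 0.001, 0.0, -0.0]
ft_force: [0.1, 0.3, -0.1]
width: 0.0276
grip_force: 40.0
```

Call:
{"method": "arm_command", "body": {"moves": [0,0,0.6,0,0,0,0.6,0,0,0,0.6,0,0,0,0.6,0,0,0,0,0,0,0,0,0]}}

```text
time: 16.63
ee_pos: [0.5258, -0.2494, 0.1151]
eef_rot: [1.0, 0.001, -0.0, -0.0]
ft_force: [1.1, -0.4, 0.1]
width: 0.0275
grip_force: 40.0
```

Call:
{"method": "arm_command", "body": {"moves": [0,0,0.5,0,0,0,0.4,0,0,0,0.2,0,0,0,0,0]}}

```text
time: 16.97
ee_pos: [0.5257, -0.2493, 0.1039]
eef_rot: [1.0, 0.001, -0.0, -0.0]
ft_force: [0.2, 0.8, -0.9]
width: 0.0273
grip_force: 40.0
```

Call:
{"method": "arm_command", "body": {"moves": [0,0,0.1,0,0,0,0,0]}}

```text
time: 17.13
ee_pos: [0.5261, -0.2494, 0.1036]
eef_rot: [1.0, 0.001, 0.0, 0.0]
ft_force: [0.4, -0.6, -0.5]
width: 0.0276
grip_force: 40.0
```

Call:
{"method": "arm_command", "body": {"moves": [0,0,0,0,0,0,0,0,0,0,0,0,0,0,0,0], "fingers": 57}}

```text
time: 17.47
ee_pos: [0.5261, -0.2495, 0.1037]
eef_rot: [1.0, 0.001, 0.0, 0.0]
ft_force: [-0.2, -0.2, 1.2]
width: 0.0452
grip_force: 0.0
```

Call:
{"method": "arm_command", "body": {"moves": [0,0,-2,0,0,0,-3.5,0,0,0,-3.5,0,0,0,-3.5,0,0,0,-1,0,0,0,0,0]}}

```text
time: 17.97
ee_pos: [0.5276, -0.2499, 0.2424]
eef_rot: [1.0, 0.001, 0.003, 0.001]
ft_force: [0.6, -0.9, -0.2]
width: 0.0496
grip_force: 0.0
```

Call:
{"method": "arm_command", "body": {"moves": [0.2,-2,0,0,0.2,-4,0,0,0.2,-4,0,0,0.2,-4,0,0,0.2,-4,0,0,0.2,-4,0,0,0.2,-4,0,0,0.2,-4,0,0,0.2,-4,0,0,0.1,-4,0,0,0,-4,0,0,0,-4,0,0]}}

```text
time: 18.97
ee_pos: [0.5438, 0.2122, 0.2373]
eef_rot: [1.0, 0.0, -0.001, 0.0]
ft_force: [0.8, 0.2, 0.0]
width: 0.0499
grip_force: 0.0
```

Call:
{"method": "arm_command", "body": {"moves": [0,-1.7,0,0,0,0,0,0,0,0,0,0,0,0,0,0]}}

```text
time: 19.3
ee_pos: [0.5445, 0.2264, 0.2375]
eef_rot: [1.0, 0.0, -0.001, 0.001]
ft_force: [0.3, -1.2, -0.3]
width: 0.0497
grip_force: 0.0
```

Call:
{"method": "arm_command", "body": {"moves": [0.2,-0.1,3.7,0,0,0,3.7,0,0,0,3.7,0,0,0,3.3,0,0,0,1.2,0,0,0,0,0,0,0,0,0]}}

```text
time: 19.88
ee_pos: [0.5471, 0.2279, 0.0834]
eef_rot: [1.0, -0.0, 0.0, 0.0]
ft_force: [0.8, -0.4, 1.0]
width: 0.0498
grip_force: 0.0
```

Call:
{"method": "arm_command", "body": {"moves": [0,0,0,0,0,0,0,0,0,0,0,0,0,0,0,0,0,0,0,0,0,0,0,0], "fingers": 20, "squeeze": 40}}

```text
time: 20.38
ee_pos: [0.547, 0.2289, 0.0834]
eef_rot: [1.0, 0.001, 0.001, -0.0]
ft_force: [-1.0, 0.3, 5.1]
width: 0.0272
grip_force: 39.9
```

Call:
{"method": "arm_command", "body": {"moves": [0,0,-0.5,0,0,0,-2,0,0,0,-3.5,0,0,0,-3.5,0,0,0,-3.5,0,0,0,-2.9,0,0,0,0,0,0,0,0,0]}}

```text
time: 21.05
ee_pos: [0.547, 0.229, 0.2433]
eef_rot: [1.0, 0.001, 0.001, -0.0]
ft_force: [0.4, 0.5, -2.3]
width: 0.0277
grip_force: 39.9
```

Call:
{"method": "arm_command", "body": {"moves": [0.2,2,0,0,0.2,4,0,0,0.2,4,0,0,0.2,4,0,0,0.2,4,0,0,0.2,4,0,0,0.2,4,0,0,0.2,4,0,0,0.2,4,0,0,0.2,4,0,0,0.2,4,0,0,0.2,4,0,0]}}

```text
time: 22.05
ee_pos: [0.5699, -0.2333, 0.2399]
eef_rot: [1.0, 0.001, -0.001, -0.0]
ft_force: [0.9, 1.0, -0.5]
width: 0.0274
grip_force: 39.9
```

Call:
{"method": "arm_command", "body": {"moves": [0.1,4,0,0,0,4,0,0,0,3,0,0,0,0,0,0,0,0,0,0,0,0,0,0]}}

```text
time: 22.55
ee_pos: [0.5719, -0.3405, 0.2401]
eef_rot: [1.0, 0.001, -0.001, -0.001]
ft_force: [0.2, -0.1, -0.7]
width: 0.0276
grip_force: 39.9
```

Call:
{"method": "arm_command", "body": {"moves": [0,0.3,1,0,0,0,2.5,0,0,0,2.5,0,0,0,1.6,0,0,0,1,0,0,0,1,0,0,0,0,0,0,0,0,0]}}

```text
time: 23.22
ee_pos: [0.5724, -0.344, 0.1458]
eef_rot: [1.0, 0.001, 0.0, 0.0]
ft_force: [-0.0, -0.2, -0.7]
width: 0.0275
grip_force: 39.9
```

Call:
{"method": "arm_command", "body": {"moves": [0,0,0.6,0,0,0,0.6,0,0,0,0.6,0,0,0,0.6,0,0,0,0,0,0,0,0,0]}}

```text
time: 23.72
ee_pos: [0.5719, -0.3443, 0.121]
eef_rot: [1.0, 0.001, -0.0, -0.0]
ft_force: [0.3, 0.4, -0.6]
width: 0.0273
grip_force: 39.9
```

Call:
{"method": "arm_command", "body": {"moves": [0,0,0.5,0,0,0,0.5,0,0,0,0.3,0,0,0,0.2,0,0,0,0,0,0,0,0,0]}}

```text
time: 24.22
ee_pos: [0.5721, -0.3444, 0.1065]
eef_rot: [1.0, 0.001, -0.0, 0.0]
ft_force: [0.9, 0.1, -0.1]
width: 0.0277
grip_force: 39.9
```

Call:
{"method": "arm_command", "body": {"moves": [0,0,0.15,0,0,0,0,0,0,0,0,0]}}

```text
time: 24.47
ee_pos: [0.5724, -0.3444, 0.1055]
eef_rot: [1.0, 0.001, 0.0, 0.0]
ft_force: [0.2, 0.5, 2.0]
width: 0.0277
grip_force: 39.9
```

Call:
{"method": "arm_command", "body": {"moves": [0,0,0,0,0,0,0,0,0,0,0,0,0,0,0,0], "fingers": 57}}

```text
time: 24.8
ee_pos: [0.572, -0.3444, 0.1049]
eef_rot: [1.0, 0.001, -0.0, -0.0]
ft_force: [-0.7, 0.4, 0.5]
width: 0.0454
grip_force: 0.0
```

Call:
{"method": "arm_command", "body": {"moves": [0,0,-2,0,0,0,-3.5,0,0,0,-3.5,0,0,0,-3.5,0,0,0,-1,0,0,0,0,0,0,0,0,0]}}

```text
time: 25.38
ee_pos: [0.5723, -0.3444, 0.2402]
eef_rot: [1.0, 0.001, 0.0, 0.0]
ft_force: [-0.5, 0.4, -0.8]
width: 0.0496
grip_force: 0.0
```

Call:
{"method": "arm_command", "body": {"moves": [-0.6,-2,0,0,-0.6,-4,0,0,-0.6,-4,0,0,-0.6,-4,0,0,-0.6,-4,0,0,-0.6,-4,0,0,-0.6,-4,0,0,-0.6,-4,0,0,-0.6,-4,0,0,-0.6,-4,0,0,-0.6,-4,0,0,-0.6,-4,0,0]}}

```text
time: 26.38
ee_pos: [0.4981, 0.117, 0.2385]
eef_rot: [1.0, 0.0, -0.001, 0.0]
ft_force: [0.5, -0.1, 0.1]
width: 0.0494
grip_force: 0.0
```

Call:
{"method": "arm_command", "body": {"moves": [-0.6,-4,0,0,-0.6,-4,0,0,-0.2,-3.2,0,0,0,0,0,0,0,0,0,0,0,0,0,0]}}

```text
time: 26.88
ee_pos: [0.4852, 0.2266, 0.2386]
eef_rot: [1.0, 0.0, -0.001, 0.001]
ft_force: [-0.3, -0.7, -0.9]
width: 0.0496
grip_force: 0.0
```

Call:
{"method": "arm_command", "body": {"moves": [0,-0.1,3.7,0,0,0,3.7,0,0,0,3.7,0,0,0,3.3,0,0,0,1.2,0,0,0,0,0,0,0,0,0]}}

```text
time: 27.47
ee_pos: [0.4859, 0.2279, 0.0847]
eef_rot: [1.0, 0.0, -0.0, 0.0]
ft_force: [0.7, 0.3, 1.1]
width: 0.0498
grip_force: 0.0
```

Call:
{"method": "arm_command", "body": {"moves": [0,0,0,0,0,0,0,0,0,0,0,0,0,0,0,0,0,0,0,0,0,0,0,0], "fingers": 20, "squeeze": 40}}

```text
time: 27.97
ee_pos: [0.486, 0.2288, 0.0849]
eef_rot: [1.0, 0.001, 0.001, -0.0]
ft_force: [-0.1, 0.4, 6.2]
width: 0.0275
grip_force: 39.8
```

Call:
{"method": "arm_command", "body": {"moves": [0,0,-0.5,0,0,0,-2,0,0,0,-3.5,0,0,0,-3.5,0,0,0,-3.5,0,0,0,-2.9,0,0,0,0,0,0,0,0,0]}}

```text
time: 28.63
ee_pos: [0.486, 0.2289, 0.2445]
eef_rot: [1.0, 0.001, 0.001, -0.0]
ft_force: [-0.1, 0.1, -1.0]
width: 0.0275
grip_force: 39.9
```

Call:
{"method": "arm_command", "body": {"moves": [-0.4,2,0,0,-0.4,4,0,0,-0.4,4,0,0,-0.4,4,0,0,-0.4,4,0,0,-0.4,4,0,0,-0.4,4,0,0,-0.4,4,0,0,-0.4,4,0,0,-0.4,4,0,0,-0.4,4,0,0,-0.4,4,0,0]}}

```text
time: 29.63
ee_pos: [0.4366, -0.2332, 0.2415]
eef_rot: [1.0, 0.001, -0.001, -0.0]
ft_force: [0.9, -0.7, -0.1]
width: 0.0274
grip_force: 39.9
```

Call:
{"method": "arm_command", "body": {"moves": [-0.4,4,0,0,-0.2,2.2,0,0,0,0,0,0,0,0,0,0,0,0,0,0]}}

```text
time: 30.05
ee_pos: [0.4319, -0.2925, 0.2418]
eef_rot: [1.0, 0.001, -0.001, -0.001]
ft_force: [-0.4, 0.4, -0.3]
width: 0.0281
grip_force: 39.9
```

```bash
python3 snap.py w9
```

```text
30.05 [ 0.4319 -0.2925  0.2418] [[1.0, 0.002, -0.002], [0.002, -1.0, 0.002], [-0.002, -0.002, -1.0]] 0.028065975287652544 [ 0.50815627 -0.2929001   0.4031042 ]
```

View pics/w9.png

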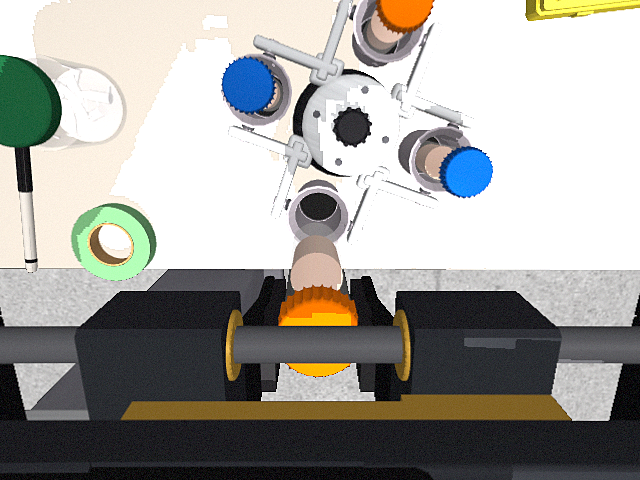

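Blue tubes are in opposite buckets at (250,85) and (466,172), and an orange one at (405,10). The last bucket's rim is at (319,214), directly under the held tube.

Call:
{"method": "arm_command", "body": {"moves": [0,0.1,1,0,0,0,2.5,0,0,0,2.5,0,0,0,1.6,0,0,0,1,0,0,0,1,0,0,0,0,0,0,0,0,0]}}

```text
time: 30.77
ee_pos: [0.4323, -0.2943, 0.1472]
eef_rot: [1.0, 0.001, 0.0, 0.0]
ft_force: [-0.2, 0.6, -0.8]
width: 0.0274
grip_force: 39.9
```

Call:
{"method": "arm_command", "body": {"moves": [0,0,0.6,0,0,0,0.6,0,0,0,0.6,0,0,0,0.6,0,0,0,0,0,0,0,0,0]}}

```text
time: 31.27
ee_pos: [0.4319, -0.2944, 0.1226]
eef_rot: [1.0, 0.001, -0.0, -0.0]
ft_force: [-0.7, -0.6, -0.4]
width: 0.0277
grip_force: 39.9
```

Call:
{"method": "arm_command", "body": {"moves": [0,0,0.5,0,0,0,0.5,0,0,0,0.3,0,0,0,0.2,0,0,0,0.1,0,0,0,0,0,0,0,0,0]}}

```text
time: 31.85
ee_pos: [0.4322, -0.2946, 0.1071]
eef_rot: [1.0, 0.001, 0.0, 0.0]
ft_force: [0.8, -1.1, -0.2]
width: 0.0275
grip_force: 39.9
```

Call:
{"method": "arm_command", "body": {"moves": [0,0,0.05,0,0,0,0,0]}}

```text
time: 32.02
ee_pos: [0.4323, -0.2946, 0.1069]
eef_rot: [1.0, 0.001, 0.0, 0.0]
ft_force: [-0.4, 1.0, 2.4]
width: 0.0273
grip_force: 39.9
```

Call:
{"method": "arm_command", "body": {"moves": [0,0,0,0,0,0,0,0,0,0,0,0,0,0,0,0], "fingers": 57}}

```text
time: 32.35
ee_pos: [0.432, -0.2946, 0.1064]
eef_rot: [1.0, 0.001, -0.0, 0.0]
ft_force: [1.4, 0.5, -0.4]
width: 0.0457
grip_force: 0.0
```

Call:
{"method": "arm_command", "body": {"moves": [0,0,-2,0,0,0,-3.5,0,0,0,-3.5,0,0,0,-3.5,0,0,0,-3,0,0,0,0,0,0,-3,0,0,0,-3,0,0,0,-3,0,0,0,0,0,0,0,0,0,0]}}

```text
time: 33.27
ee_pos: [0.4322, -0.2033, 0.2617]
eef_rot: [1.0, 0.002, 0.0, 0.0]
ft_force: [0.1, -0.1, -0.9]
width: 0.0497
grip_force: 0.0
```

```bash
python3 snap.py w10
python3 - <<'E'
from h import *
im=r.camera("top")[:,:,::-1]
t=cv2.convertScaleAbs(cv2.resize(im[215:315,280:480],None,fx=4,fy=4,interpolation=cv2.INTER_CUBIC),alpha=1.5)
cv2.imwrite("pics/t10.png",t)
ct=r.camera_info("top")
for n,x,y in(("A",.572,-.344),("B",.526,-.249),("C",.432,-.294),("D",.477,-.389)):print(n,(pix(ct,(x,y,.14))-[280,215])*4)
print((pix(ct,(.518,-.075,.109))-[280,215])*4)
E
```

```text
33.2667 [ 0.4322 -0.2033  0.2617] [[1.0, 0.004, 0.0], [0.004, -1.0, -0.001], [0.0, 0.001, -1.0]] 0.049685099167606064 [ 0.50819141 -0.20312316  0.42311468]
A [628.51042805  59.59318023]
B [459.12186526 143.56486743]
C [543.6702104  315.69719496]
D [712.728143   231.69968981]
[138.88488405 164.04788247]
```

View pics/t10.png

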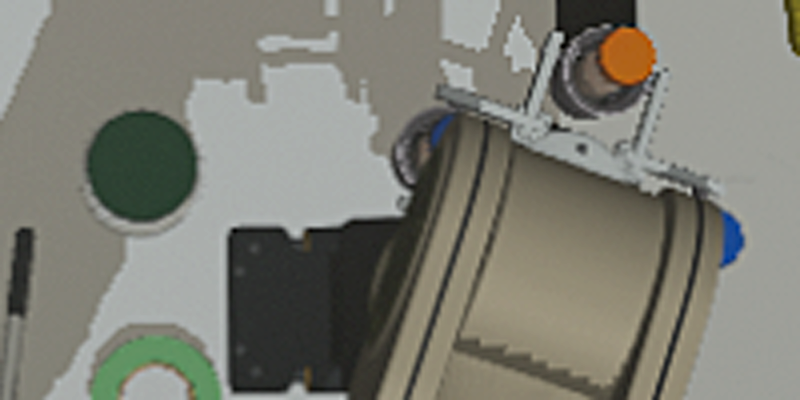

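View pics/w10.png

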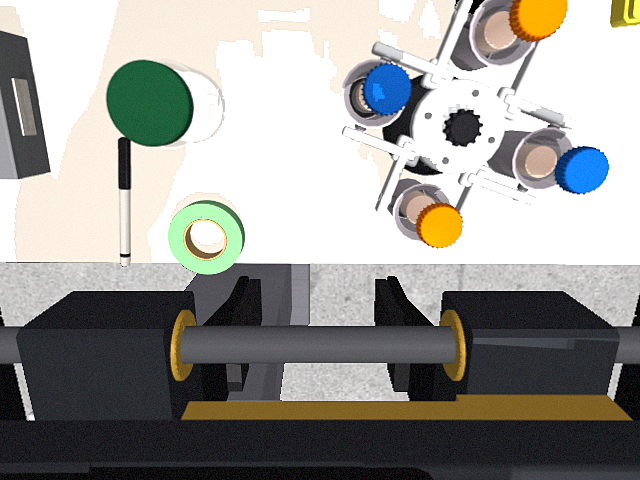

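Run:
```python
from h import *; import pickle
ci=pickle.load(open("w10.pkl","rb"))
for n,u,v in(("A",538,10),("B",387,88),("C",439,226),("D",582,170)):print(n,world(ci,u,v,.14).round(4))
print('jar',world(ci,150,103,.109).round(4))
```

```text
A [ 0.5722 -0.3411  0.14  ]
B [ 0.526  -0.2491  0.14  ]
C [ 0.432  -0.2918  0.14  ]
D [ 0.4727 -0.3876  0.14  ]
jar [ 0.5167 -0.0798  0.109 ]
```

All four caps are centred over their buckets at seated height, and the jar hasn't moved beyond measurement error. Handing in.

```bash
python3 -c "
from bench import r
print(r.close_job())"
```

```text
the job is handed in; nothing more can be done
None
```

The job is handed in, result not reported: all four tubes stand upright in their own buckets, blue opposite blue and orange opposite orange, set down rather than dropped; the jar is where it was to within measurement error, though the first blue tube snagged its bucket (about 15 N, bucket swung out and fell back) before it went in.

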